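# Bring the cap-screw jar to the front of the fastener carousel and hold it

### The job

Loosen the clamp on the fastener carousel by turning its bar-shaped knob a quarter turn anticlockwise, right to its stop. Then turn the carousel until the jar with the cap screw standing on its lid is straight in front of the pointer on the base, and finish with the gripper still gripping the carousel there (by that screw or any jar) so that it stays still; leave the clamp loose and the other things on the desk where they are.

Things in the scene. Friction and masses are not known exactly. Their poses are not given: they have to be found in the camera images.
- screw_head (a point): centre of the round head of the steel cap screw standing upright, head up, on the lid of one jar, fixed to it. Head 24 mm across, 16 mm high, shank 16 mm across; the head's top is 50 mm above the lid, this point 42 mm above the lid and 164 mm above the desk. It runs on a circle of radius 85 mm about the carousel's axis, starting anywhere on it but within 45 degrees of the front.
- carousel: turntable: wooden disc 240 mm across with five grey-lidded plastic jars fixed on it, evenly spaced, 85 mm from its axis; all turn as one piece, both ways, without limit. Loose, it drags lightly (about 1 N at the jars) and stays where it is left; clamped, a rubber shoe grips its rim. Origin: on the turning axis, disc's underside, 20 mm above the desk; z up, the cap-screw jar lies along -x.
- front (a point): where the centre of the screw's head must come: 85 mm from the carousel's axis in the pointer's direction, 164 mm above the desk. The steel pointer sticks out of the grey base disc (260 mm across), flat on the desk, tip about 176 mm from the axis, on the side towards the robot, give or take 30 degrees.
- clamp_grip (a point): grip point of the clamp knob on its vertical axis, 96 mm above the desk. Black bar 52 mm long, 14 mm thick, 83 to 109 mm above the desk, on a grey housing (44 x 46 mm, top 74 mm above the desk) 185 mm from the carousel's axis, 90 degrees clockwise from the pointer seen from above. This point's x axis runs along the bar, z is up; it turns with the knob.
- clamp_knob (a joint): angle of the clamp knob in rad: 0 is fully tight, grows anticlockwise as seen from above, 1.57 is the stop, fully loose. Starts at 0.03 to 0.15; the shoe leaves the rim at about 0.3. Turning takes about 0.15 N m; it stays where it is left.
- mug: white mug, 80 mm across, 90 mm high; origin at the centre of its underside. To be left alone.
- calculator: grey desk calculator, 150 x 85 x 18 mm; origin at the centre of its underside. To be left alone.
- pen_pot: black pen pot, 72 mm across, pens up to 150 mm high; origin at the centre of its underside. To be left alone.
- carton: open cardboard carton of screws, 120 x 90 x 50 mm; origin at the centre of its underside. To be left alone.
- jar_lid (a point): centre of the top of the cap-screw jar's lid, 122 mm above the desk. All jars are alike: 54 mm across, 90 mm high, lid 58 mm across and 18 mm high. On the other four lids lie flat samples (square plate, strip, corner bracket, dowel) up to 10 mm high. The carousel's centre post ends in a ball 32 mm across, its top 118 mm above the desk.

How it is judged:
By the outcome, as a careful person would: the job done as asked, in the order asked, and still so for the second after the job is handed in, while the arm keeps its last pose, push and grip.
It also fails if it takes over 51 s, if anything falls off the work surface, if the arm or the gripper's body presses on something with over 40 N, if the wrist force passes 120 N, or if a joint passes its speed limit or range.

### The arm

A 6-joint arm with a two-finger parallel gripper is mounted at the origin on the work surface. World frame = base frame: x ahead of the robot, y to its left, z up, the work surface at z = 0. Lengths are in m, angles in rad, forces in N, time in s.
With the tool pointing down it reaches from about 0.35 to 0.85 m from the base axis. Payload 8.1 kg.
Tool frame: the origin (TCP) lies at the very end of the fingers, on their centre line; the grasp point (between the pads) lies 19 mm behind it; z points along the fingers, y is the direction in which the jaws open and shut (so a half turn about z gives the same grasp; the last joint's range is limited). The gripper opens to 93 mm and grips with 3 to 60 N. Pads are 15 mm wide; open, the fingers measure 128 mm over their backs; the gripper's body (75 mm by 188 mm) begins 65 mm behind the grasp point.
Start: joints at [-1.236, 0.13, 1.488, -0, 1.523, -0.085], TCP at [0.245, -0.548, 0.219] pointing down, gripper open.
Joint ranges: [-2.96, 2.96], [-0.89, 2.26], [0.02, 2.5], [-1.34, 4.48], [0, 2.73], [-2.66, 2.66]. Speed limits (rad/s): [2.39, 2.39, 2.79, 3.14, 3.14, 3.14].

### API

Orientations are given as a 3x3 rotation matrix whose columns are the frame's x, y, z axes.
In Python, from workcell import ctrl, viewer, order gives the robot as it stands. The module is installed in compiled form; this text tells all that it offers.
- The arm moves only by the shell command python3 -m crank 'ROWS' [OPENING] [FORCE]. ROWS is JSON, a list of rows, each a list of 2 entries, a list of its own where there are three numbers: the shift along the tool's x, y, z in mm, then the turn, a rotation vector about the tool's x, y, z in rad. In form: [[[dx, dy, dz], [ax, ay, az]], ...]. A call has 1 to 8 rows; each row shifts and turns the commanded pose from where the row before left it, along the tool's axes as they then stand; what a row does not reach is not made up. A row lasts 1/12 s, in which the tool goes at most 41.7 mm and 7.16 degrees, less where a joint would pass 70% of its speed; a pose out of reach is approached as far as the arm can. A call is refused whole if a number of a shift passes 41.7 or a number of a turn 0.125, either way. A call with a gripper value outside its range is refused whole. OPENING is the finger opening in mm, from 0 to 93, set as the call begins (- or left out, the last holds). The fingers move at their own pace and stop on an object; FORCE is the grip in N (left out, the last holds). Time passes only in rows, so rows that do not move let the fingers close. It gives the time, the measured TCP pose, the force and the opening at its end, in the units of the state.
- ctrl.get_state(): the state, without advancing time (a new reading comes with each control period).
- viewer.grab_frame(name): name is "scene" or "side" or "wrist"; returns a dict with "pixels" (420x560x3 uint8, blue, green, red), "fx", "fy", "cx", "cy" (pixels), "view" (4x4, takes a point from world to camera coordinates). Camera axes: x right, y down, z forward; pixel columns grow to the right and rows downward; lengths in m; the calibration is good to about 2 mm. A picture is of the moment at which its call begins. There is no depth.
- order.hand_in(): hands the job in, once; it reports no verdict.
The state is a dict: "time_s": time; "q": joint angles; "joint_velocities": joint speeds; "joint_torque": joint torques, N m; "ee_pos": TCP position; "tcp_rot": TCP orientation; "wrist_force": force on the tool from outside, world axes, zero at the start; "ft_torque": the same for the moment, N m; "opening": opening from 0.0 (shut) to 1.0 (fully open).
Only numpy, scipy, OpenCV 4.12 (cv2) and the standard library are available. Lean on these libraries where they do the work, as an engineer would, in place of code of your own. Each camera call takes 0.05 s, during which the arm holds its last target.

## Working session

There is one attempt and no reset: what is moved stays moved. The work goes in short steps, Python scripts to look and compute and a shell command to move; the robot and the scene stay as the last step left them, time stands still between calls to the robot, and variables do not carry over. Pictures are saved under pics/ and viewed, and the job is handed in when it is done.

```bash
mkdir -p pics; ls; cat > h.py <<'E'
import numpy as np, cv2
from workcell import ctrl, viewer, order
def grab(name,tag):
    f=viewer.grab_frame(name); cv2.imwrite(f'pics/{tag}.png',f['pixels']); 
    np.savez(f'pics/{tag}.npz',**{k:np.array(f[k]) for k in f}); return f
def load(tag): return dict(np.load(f'pics/{tag}.npz'))
def ray(f,u,v):
    V=np.array(f['view']);R=V[:3,:3];t=V[:3,3]
    d=R.T@np.array([(u-f['cx'])/f['fx'],(v-f['cy'])/f['fy'],1]); return -R.T@t,d
def onz(f,u,v,z):
    o,d=ray(f,u,v); return o+d*(z-o[2])/d[2]
def proj(f,p):
    V=np.array(f['view']);c=V[:3,:3]@np.array(p)+V[:3,3]
    return np.array([f['fx']*c[0]/c[2]+f['cx'],f['fy']*c[1]/c[2]+f['cy']])
E
python3 - <<'E'
from h import *
for n in ['scene','side','wrist']:
    f=grab(n,n+'0'); o,d=ray(f,280,210); print(n,o,d)
s=ctrl.get_state(); print(s['time_s'],s['ee_pos'],s['tcp_rot'],s['opening'])
E
```

```text
pics
scene [ 1.51145481 -0.25453471  0.87037487] [-0.76710607  0.22296776 -0.60167969]
side [0.08131068 0.68011161 1.18001649] [ 0.39128477 -0.47613178 -0.7876826 ]
wrist [ 0.32175388 -0.51459799  0.38380603] [-0.25669149 -0.13401151 -0.95741662]
0.15 [ 0.24441994 -0.54749365  0.21782294] [[ 9.13170448e-01  4.07577632e-01 -4.55070827e-04]
 [ 4.07577866e-01 -9.13169491e-01  1.32762748e-03]
 [ 1.25554467e-04 -1.39782697e-03 -9.99999015e-01]] 1.0042651889914664
```

View pics/scene0.png

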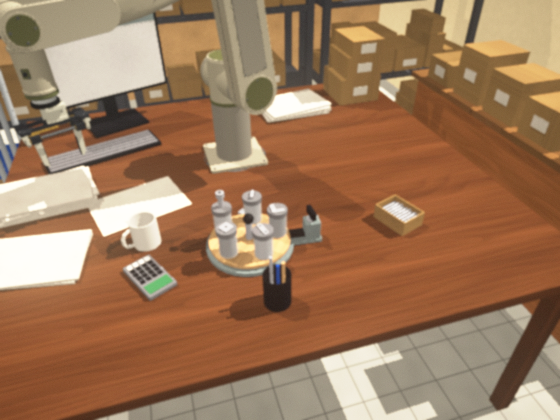

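View pics/side0.png

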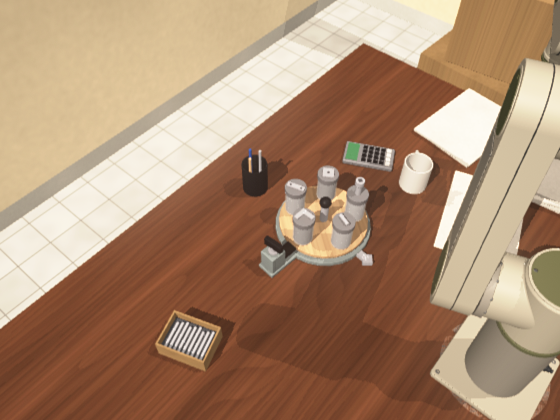

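View pics/wrist0.png

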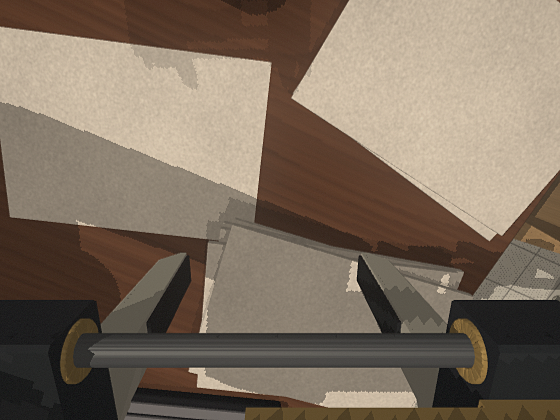

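The scene view shows the carousel around (250,240), with the screw at (220,198) and the knob at (311,213). In the side view the carousel is around (325,222), the screw at (360,187), the pointer at (366,259) and the knob at (273,244). I'll enlarge both.

```bash
python3 - <<'E'
import cv2
a=cv2.imread('pics/side0.png')[150:290,240:400]; cv2.imwrite('pics/side0c.png',cv2.resize(a,None,fx=4.2,fy=4.2,interpolation=cv2.INTER_CUBIC))
a=cv2.imread('pics/scene0.png')[180:280,195:335]; cv2.imwrite('pics/scene0c.png',cv2.resize(a,None,fx=5,fy=5,interpolation=cv2.INTER_CUBIC))
E
```

```text
(no output)
```

View pics/side0c.png

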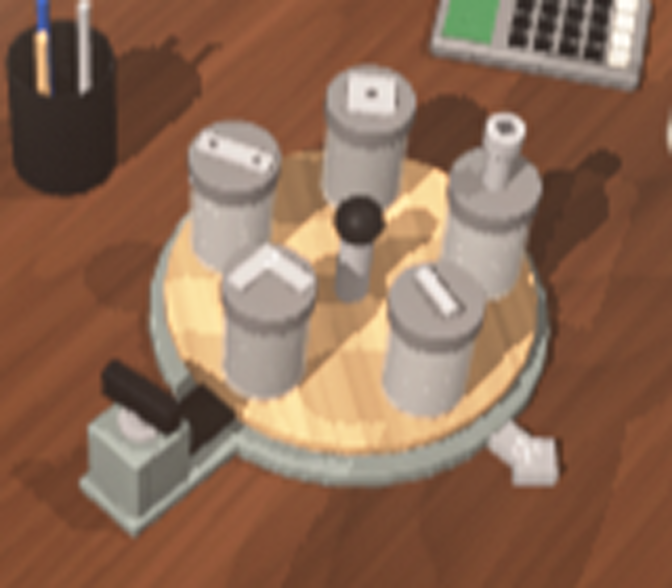

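View pics/scene0c.png

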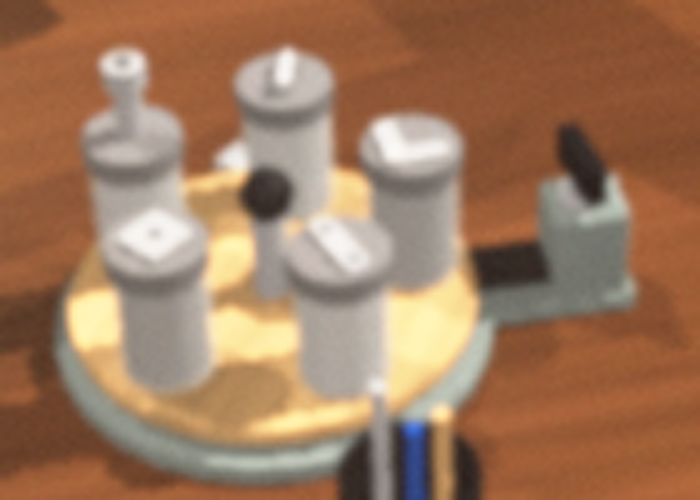

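```bash
python3 - <<'E'
from h import *
S=load('side0');C=load('scene0')
s=lambda p:(240+(p[0]+.5)/4.2-.5,150+(p[1]+.5)/4.2-.5)
c=lambda p:(195+(p[0]+.5)/5-.5,180+(p[1]+.5)/5-.5)
for f,m,n,ball,lids,screw,ptr,knob in [
 (S,s,'side',(358,220),[(371,106),(235,162),(269,287),(435,302),(494,188)],(506,127),[(490,438),(557,462),(543,478),(540,470)],[(108,368),(178,412)]),
 (C,c,'scene',(267,193),[(152,241),(338,248),(410,148),(284,85),(133,140)],(124,62),[(215,160),(240,145)],[(568,130),(593,190)])]:
    print(n)
    b=onz(f,*m(ball),.102); print('ball',b)
    L=np.array([onz(f,*m(p),.122) for p in lids]); ce=L.mean(0); print('ctr',ce)
    for l in L: print('  lid r %.4f ang %.1f'%(np.hypot(*(l-ce)[:2]),np.degrees(np.arctan2(*(l-ce)[1::-1]))))
    t=onz(f,*m(screw),.172); print('screw',t, np.hypot(*(t-ce)[:2]),np.degrees(np.arctan2(*(t-ce)[1::-1])))
    for p in ptr:
        t=onz(f,*m(p),.01); print('ptr',t, np.hypot(*(t-ce)[:2]),np.degrees(np.arctan2(*(t-ce)[1::-1])))
    k=[onz(f,*m(p),.109) for p in knob]; t=(k[0]+k[1])/2;d=k[1]-k[0]
    print('knob',t,np.hypot(*(t-ce)[:2]),np.degrees(np.arctan2(*(t-ce)[1::-1])),'len',np.hypot(*d[:2]),'bar ang',np.degrees(np.arctan2(d[1],d[0])))
E
```

```text
side
ball [ 0.54516968 -0.06745374  0.102     ]
ctr [ 0.54145773 -0.06283408  0.122     ]
  lid r 0.0834 ang -57.4
  lid r 0.0839 ang 15.2
  lid r 0.0845 ang 87.0
  lid r 0.0825 ang 159.1
  lid r 0.0844 ang -129.2
screw [ 0.49077361 -0.13389772  0.172     ] 0.08728643363581763 -125.4972887412132
ptr [ 0.41669414 -0.04524313  0.01      ] 0.12599760236069651 171.9745257874907
ptr [ 0.37488625 -0.05761373  0.01      ] 0.16665326084947607 178.20493820184743
ptr [ 0.37493347 -0.04229339  0.01      ] 0.16778632138917696 172.96811218350683
ptr [ 0.37962017 -0.04592381  0.01      ] 0.16271863847483836 174.03485770398902
knob [0.56070933 0.11934498 0.109     ] 0.1831934358996153 83.967710197549 len 0.05092031171723796 bar ang -176.8055225296999
scene
ball [ 0.54117044 -0.06792513  0.102     ]
ctr [ 0.54541473 -0.06971577  0.122     ]
  lid r 0.0842 ang -59.2
  lid r 0.0825 ang 15.6
  lid r 0.0846 ang 86.4
  lid r 0.0831 ang 158.3
  lid r 0.0824 ang -127.9
screw [ 0.48837386 -0.13389305  0.172     ] 0.08586259352762692 -131.63074366702804
ptr [ 0.38063672 -0.0698077   0.01      ] 0.16477803029858643 -179.96803489638359
ptr [ 0.3696665  -0.05059361  0.01      ] 0.17678545157392944 173.79040031431015
knob [0.57441749 0.1093502  0.109     ] 0.18139950486013037 80.79987306039314 len 0.05823221085765956 bar ang -5.722495756608601
```

```bash
cat >> h.py <<'E'
def togo(p,yaw=None):
    s=ctrl.get_state();R=np.array(s['tcp_rot']);x=R[:,0];y0=np.degrees(np.arctan2(x[1],x[0]))
    print('t %.2f tcp %s xyaw %.2f op %.1f F %s q6 %.2f'%(s['time_s'],np.round(s['ee_pos'],4),y0,s['opening']*93,np.round(s['wrist_force'],1),s['q'][5]))
    print('shift tool mm',np.round(R.T@(np.array(p)-s['ee_pos'])*1000,1))
    if yaw is not None: print('turn az', round(-np.radians((yaw-y0+180)%360-180),4),'; shift if turned first',np.round(np.array([[np.cos(np.radians(yaw)),np.sin(np.radians(yaw)),0],[np.sin(np.radians(yaw)),-np.cos(np.radians(yaw)),0],[0,0,-1]])@(np.array(p)-s['ee_pos'])*1000,1))
E
python3 -m crank '[[[0,0,-20],[0,0,0.122]],[[0,0,-20],[0,0,0.122]],[[0,0,-20],[0,0,0.122]],[[0,0,-20],[0,0,0.122]],[[10,-30,0],[0,0,0]],[[10,-30,0],[0,0,0]],[[10,-30,0],[0,0,0]],[[10,-30,0],[0,0,0]]]' 93
python3 -m crank '[[[10,-30,0],[0,0,0]],[[10,-30,0],[0,0,0]],[[10,-30,0],[0,0,0]],[[10,-30,0],[0,0,0]],[[10,-30,0],[0,0,0]],[[10,-30,0],[0,0,0]],[[10,-30,0],[0,0,0]],[[10,-30,0],[0,0,0]]]'
python3 - <<'E'
from h import *
togo([.47,-.01,.30],-4); f=grab('wrist','w1'); print(f['fx'])
E
```

```text
time_s: 0.82
ee_pos: [0.2928, -0.4296, 0.2982]
tcp_rot: [[0.998, -0.069, -0.0], [-0.069, -0.998, 0.001], [-0.0, -0.001, -1.0]]
wrist_force: [1.0, -0.7, 0.7]
opening: 1.002
time_s: 1.48
ee_pos: [0.389, -0.1954, 0.2985]
tcp_rot: [[0.998, -0.068, -0.0], [-0.068, -0.998, 0.0], [-0.0, -0.0, -1.0]]
wrist_force: [-0.5, -0.0, -0.5]
opening: 0.999
t 1.48 tcp [ 0.389  -0.1954  0.2985] xyaw -3.92 op 92.9 F [-0.5 -0.  -0.5] q6 1.06
shift tool mm [  68.2 -190.5   -1.5]
turn az 0.0014 ; shift if turned first [  67.9 -190.6   -1.5]
330.01893603090156
```

View pics/w1.png

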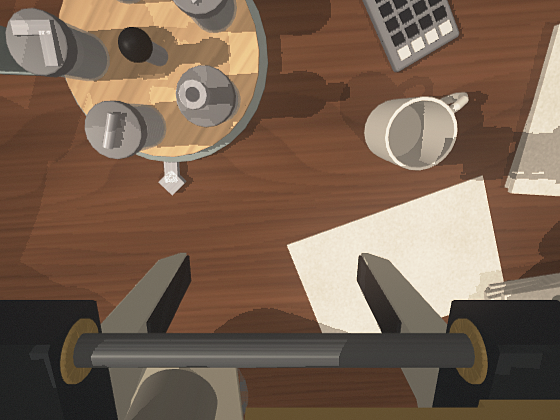

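The first wrist view shows the pointer at (172,180), the screw at (193,94) and the ball at (135,43); the clamp is out of frame to the left. I'll move on for a full view.

```bash

python3 -m crank '[[[12,-25,0],[0,0,0]],[[12,-25,0],[0,0,0]],[[12,-25,0],[0,0,0]],[[12,-25,0],[0,0,0]],[[12,-25,0],[0,0,0]],[[12,-25,0],[0,0,0]],[[0,0,0],[0,0,0]],[[0,0,0],[0,0,0]]]'
python3 - <<'E'
from h import *
togo([.47,-.01,.30],-4); f=grab('wrist','w2'); print(f['fx'])
E
```

```text
time_s: 2.2
ee_pos: [0.4709, -0.0513, 0.2982]
tcp_rot: [[0.998, -0.065, -0.001], [-0.065, -0.998, 0.0], [-0.001, -0.0, -1.0]]
wrist_force: [0.4, 0.2, -0.4]
opening: 0.999
t 2.20 tcp [ 0.4709 -0.0513  0.2982] xyaw -3.75 op 92.9 F [ 0.4  0.2 -0.4] q6 1.42
shift tool mm [ -3.6 -41.2  -1.8]
turn az 0.0044 ; shift if turned first [ -3.8 -41.2  -1.8]
330.01893603090156
```

View pics/w2.png

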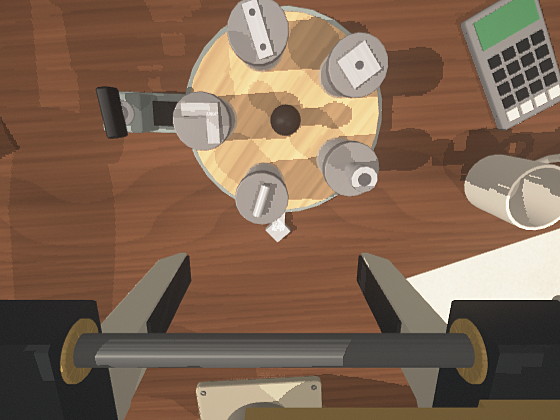

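This view shows everything: knob near (113,111), pointer tip near (278,240), screw near (364,179), ball at (285,120). Next I'll enlarge it to pick points.

```bash
python3 - <<'E'
import cv2,numpy as np
im=cv2.imread('pics/w2.png')
def crop(x0,x1,y0,y1,k): return cv2.resize(im[y0:y1,x0:x1],None,fx=k,fy=k,interpolation=cv2.INTER_CUBIC)
a=crop(90,170,70,150,5); b=crop(240,320,180,260,5)
cv2.imwrite('pics/w2c.png',cv2.hconcat([a,b]))
hsv=cv2.cvtColor(im,cv2.COLOR_BGR2HSV)
m=((hsv[...,2]<50)).astype(np.uint8)
for (x0,x1,y0,y1) in [(90,130,80,145),(265,305,100,140)]:
    k=np.zeros_like(m);k[y0:y1,x0:x1]=m[y0:y1,x0:x1]
    cs,_=cv2.findContours(k,cv2.RETR_EXTERNAL,cv2.CHAIN_APPROX_NONE); c=max(cs,key=cv2.contourArea)
    print(cv2.minAreaRect(c),cv2.contourArea(c))
m=((hsv[...,1]<45)&(hsv[...,2]>60)).astype(np.uint8)*255
cv2.imwrite('pics/w2m.png',m)
g=cv2.medianBlur(cv2.cvtColor(im,cv2.COLOR_BGR2GRAY),3)
print(cv2.HoughCircles(g[:240],cv2.HOUGH_GRADIENT,1,30,param1=120,param2=18,minRadius=24,maxRadius=34))
print(cv2.HoughCircles(g[160:200,340:390],cv2.HOUGH_GRADIENT,1,30,param1=120,param2=10,minRadius=8,maxRadius=18))
E
```

```text
((113.03404235839844, 110.89183807373047), (53.48130798339844, 18.08640480041504), 76.50426483154297) 498.0Traceback (most recent call last):
  File "<stdin>", line 10, in <module>
ValueError: max() iterable argument is empty
```

View pics/w2c.png

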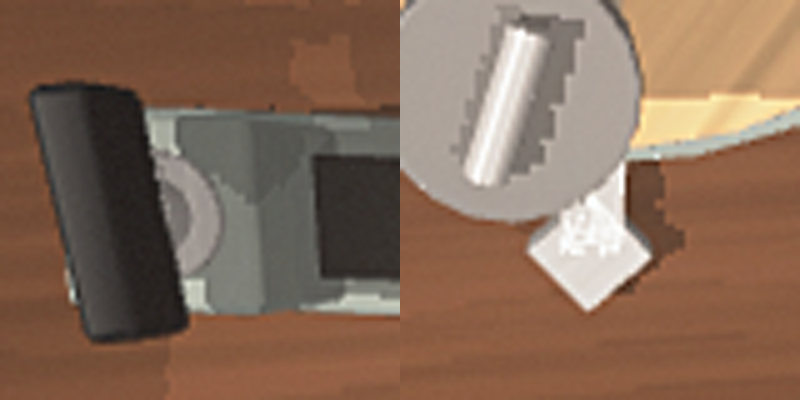

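```bash
python3 - <<'E'
from h import *
F=load('w2'); im=F['pixels']
g=cv2.medianBlur(cv2.cvtColor(im,cv2.COLOR_BGR2GRAY),3)
H=cv2.HoughCircles(g[:235,160:400],cv2.HOUGH_GRADIENT,1,40,param1=120,param2=15,minRadius=25,maxRadius=34)[0]
print(H)
L=[]
for u,v,r in H[:5]:
    p=onz(F,u+160,v,.122);L.append(p);print(np.round(p,4))
h=cv2.HoughCircles(g[160:200,340:390],cv2.HOUGH_GRADIENT,1,30,param1=120,param2=8,minRadius=9,maxRadius=18); print(h)
k=np.zeros(g.shape,np.uint8);k[100:140,265:305]=(g[100:140,265:305]<70)
cs,_=cv2.findContours(k,cv2.RETR_EXTERNAL,cv2.CHAIN_APPROX_NONE); b=cv2.minEnclosingCircle(max(cs,key=cv2.contourArea)); print('ball px',b, onz(F,*b[0],.102))
c=np.mean(L,0); print('ctr lids',c,[np.round((np.hypot(*(p-c)[:2]),np.degrees(np.arctan2(*(p-c)[1::-1]))),3) for p in L])
if h is not None:
    u,v,r=h[0][0]; p=onz(F,u+340,v+160,.172); print('screw',p)
cc=lambda x,y:((x+.5)/5-.5,(y+.5)/5-.5)
for x,y in [(188,310),(190,251),(128,248),(252,255)]:
    q=cc(x,y)
    for z in (.004,.01,.016):
        p=onz(F,q[0]+240,q[1]+180,z); d=p-c; print('ptr',z,p[:2],np.hypot(*d[:2]),np.degrees(np.arctan2(d[1],d[0])))
e=[]
for x,y in [(34,100),(88,330)]:
    q=cc(x,y); e.append(onz(F,q[0]+90,q[1]+70,.107))
d=e[1]-e[0];d/=np.linalg.norm(d);n=np.array([d[1],-d[0],0]); n*=np.sign(-n[1])
K=[]
for y0,y1 in [(87,340)]:
    q=cc(28+ (61-28),213); m=onz(F,q[0]+90,q[1]+70,.107)+n*.007; K=m
print('knob',K,'bar ang',np.degrees(np.arctan2(d[1],d[0])),'r,ang',np.hypot(*(K-c)[:2]),np.degrees(np.arctan2(*(K-c)[1::-1])))
E
```

```text
[[100.5 198.5  25.7]
 [ 41.5 120.5  30.1]
 [ 98.5  30.5  32.3]
 [193.5  63.5  33.4]
 [191.5 168.5  26.7]]
[ 0.4656 -0.0379  0.122 ]
[0.5497 0.0147 0.122 ]
[ 0.626  -0.0484  0.122 ]
[ 0.5921 -0.1364  0.122 ]
[ 0.4916 -0.135   0.122 ]
[[[21.5 17.5 15. ]]]
ball px ((285.0920104980469, 119.3479995727539), 15.164316177368164) [ 0.54478832 -0.06927459  0.102     ]
ctr lids [ 0.54502383 -0.06858703  0.122     ] [array([8.50000e-02, 1.58853e+02]), array([8.3000e-02, 8.6761e+01]), array([ 0.083, 13.979]), array([  0.083, -55.191]), array([ 8.50000e-02, -1.28798e+02])]
screw [ 0.49222969 -0.13273151  0.172     ]
ptr 0.004 [ 0.36622327 -0.05082689] 0.17968044218728335 174.3274546011917
ptr 0.01 [ 0.36869072 -0.05091883] 0.17721605344009772 174.27818005910274
ptr 0.016 [ 0.37115817 -0.05101076] 0.1747517994595151 174.22751579355048
ptr 0.004 [ 0.38502805 -0.05259129] 0.16079338128068826 174.29076667924915
ptr 0.01 [ 0.38725032 -0.05266022] 0.15857534909953352 174.23567169942203
ptr 0.016 [ 0.3894726  -0.05272915] 0.1563574677054771 174.17901365611544
ptr 0.004 [ 0.38717527 -0.03428392] 0.16153288026256263 167.73931212952579
ptr 0.01 [ 0.38936954 -0.03459154] 0.1593234112088136 167.67984180798283
ptr 0.016 [ 0.39156382 -0.03489916] 0.1571141186291068 167.6186989106342
ptr 0.004 [ 0.38256207 -0.07090295] 0.16247826415069525 -179.18329704137622
ptr 0.01 [ 0.38481649 -0.07073313] 0.16022170820193812 -179.23252769527787
ptr 0.016 [ 0.38707092 -0.07056331] 0.15796527392250292 -179.2831648451233
knob [0.56463368 0.11283812 0.107     ] bar ang -178.64083560955595 r,ang 0.18248187026536827 83.83097249680618
```

Side, scene and wrist views agree: axis ≈ (0.545,-0.069), pointer direction ≈ 174.2°, knob ≈ (0.564,0.114). The bar lies at -1.4°, so the knob angle is about 0.08. Moving above the knob now.

```bash

python3 -m crank '[[[14,-29,0],[0,0,-0.041]],[[14,-29,0],[0,0,0]],[[14,-29,0],[0,0,0]],[[14,-29,20],[0,0,0]],[[14,-29,20],[0,0,0]],[[10,-20,30],[0,0,0]],[[0,0,30],[0,0,0]],[[0,0,0],[0,0,0]]]' 50
python3 - <<'E'
from h import *
togo([.564,.114,.086],-1.4); f=grab('wrist','w3')
E
```

```text
time_s: 2.92
ee_pos: [0.5528, 0.1091, 0.1912]
tcp_rot: [[1.0, -0.027, -0.011], [-0.027, -1.0, -0.002], [-0.011, 0.002, -1.0]]
wrist_force: [-1.0, -0.5, -0.9]
opening: 0.546
t 2.92 tcp [0.5528 0.1091 0.1912] xyaw -1.54 op 50.7 F [-1.  -0.5 -0.9] q6 1.70
shift tool mm [ 12.2  -5.4 105.1]
turn az -0.0024 ; shift if turned first [ 11.1  -5.2 105.2]
```

View pics/w3.png

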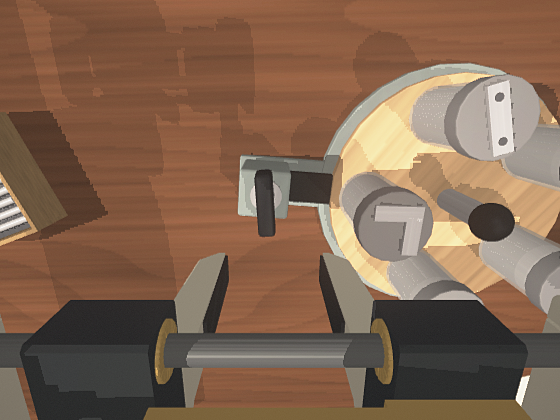

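The knob bar runs from (263,172) to (267,235) and sits between the fingers, with the bracket jar clear at (395,225). I'll refine the position from this closer view.

```bash
python3 - <<'E'
from h import *
F=load('w3'); im=F['pixels']
g=cv2.cvtColor(im,cv2.COLOR_BGR2GRAY);k=np.zeros(g.shape,np.uint8);k[160:245,245:285]=(g[160:245,245:285]<60)
cs,_=cv2.findContours(k,cv2.RETR_EXTERNAL,cv2.CHAIN_APPROX_NONE);c=max(cs,key=cv2.contourArea);r=cv2.minAreaRect(c);print(r)
P=cv2.boxPoints(r);print(P)
print('centre',onz(F,*r[0],.106))
W=np.array([onz(F,*p,.109) for p in P]);print(W.round(4))
for a in range(4):
    d=W[(a+1)%4]-W[a];print(np.linalg.norm(d),np.degrees(np.arctan2(d[1],d[0])))
togo([.564,.114,.086],-1.4)
cv2.imwrite('pics/w3c.png',cv2.resize(im[150:250,230:350],None,fx=5,fy=5,interpolation=cv2.INTER_CUBIC))
E
```

```text
((264.7869873046875, 202.4112548828125), (65.46517944335938, 17.544532775878906), 86.0548095703125)
[[253.78345 170.35977]
 [271.28638 169.15268]
 [275.79053 234.46274]
 [258.2876  235.66983]]
centre [0.56689012 0.11450644 0.106     ]
[[0.5932 0.1218 0.109 ]
 [0.5937 0.1086 0.109 ]
 [0.5407 0.1065 0.109 ]
 [0.54   0.1206 0.109 ]]
0.013269645233880061 -87.57894440085009
0.05310808794024724 -177.741579173489
0.014144060573752728 92.668900509518
0.05317893661685406 1.3166037657304885
t 2.97 tcp [0.5538 0.1086 0.1947] xyaw -1.59 op 50.2 F [-1.4 -0.5  0.6] q6 1.70
shift tool mm [ 10.9  -5.9 108.6]
turn az -0.0032 ; shift if turned first [ 10.1  -5.7 108.7]
```

View pics/w3c.png

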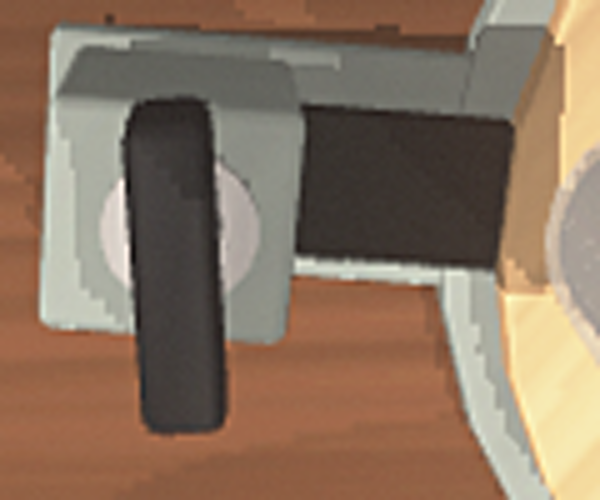

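```bash

python3 -m crank '[[[12,-6,20],[0,0,-0.028]],[[0,0,25],[0,0,0]],[[0,0,20],[0,0,0]],[[0,0,10],[0,0,0]],[[0,0,0],[0,0,0]],[[0,0,0],[0,0,0]]]' 50
python3 - <<'E'
from h import *
togo([.5655,.1145,.086],0); f=grab('wrist','w4')
cv2.imwrite('pics/w4c.png',cv2.resize(f['pixels'][180:330,170:400],None,fx=3,fy=3))
E
```

```text
time_s: 3.47
ee_pos: [0.5693, 0.1147, 0.1254]
tcp_rot: [[1.0, -0.0, 0.001], [-0.0, -1.0, -0.0], [0.001, 0.0, -1.0]]
wrist_force: [0.1, 0.0, 0.6]
opening: 0.534
t 3.47 tcp [0.5693 0.1147 0.1254] xyaw -0.03 op 49.7 F [0.1 0.  0.6] q6 1.68
shift tool mm [-3.8  0.2 39.4]
turn az -0.0005 ; shift if turned first [-3.8  0.2 39.4]
```

View pics/w4c.png

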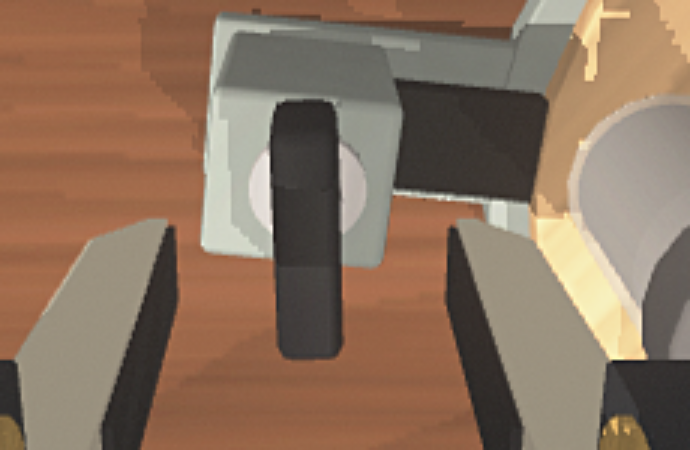

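The bar is centred between the open fingers (bar column ~306 in the crop, jaw centre ~312), with free space on both sides. Lowering and gripping.

```bash

python3 -m crank '[[[-4,0,10],[0,0,0]],[[0,0,15],[0,0,0]],[[0,0,10],[0,0,0]],[[0,0,4],[0,0,0]],[[0,0,0],[0,0,0]],[[0,0,0],[0,0,0]]]' 50
python3 -m crank '[[[0,0,0],[0,0,0]],[[0,0,0],[0,0,0]],[[0,0,0],[0,0,0]],[[0,0,0],[0,0,0]],[[0,0,0],[0,0,0]],[[0,0,0],[0,0,0]]]' 0 25
python3 - <<'E'
from h import *
togo([.5655,.1145,.086],0); f=grab('wrist','w5')
cv2.imwrite('pics/w5c.png',cv2.resize(f['pixels'][180:330,170:400],None,fx=3,fy=3))
E
```

```text
time_s: 4.02
ee_pos: [0.5647, 0.1157, 0.0848]
tcp_rot: [[1.0, 0.001, -0.0], [0.001, -1.0, -0.0], [-0.0, 0.0, -1.0]]
wrist_force: [0.3, 0.0, -0.4]
opening: 0.537
time_s: 4.52
ee_pos: [0.5648, 0.1156, 0.0848]
tcp_rot: [[1.0, 0.001, 0.0], [0.001, -1.0, 0.0], [0.0, -0.0, -1.0]]
wrist_force: [0.5, 0.1, 1.0]
opening: 0.157
t 4.52 tcp [0.5648 0.1156 0.0848] xyaw 0.05 op 14.6 F [0.5 0.1 1. ] q6 1.68
shift tool mm [ 0.7  1.1 -1.2]
turn az 0.0008 ; shift if turned first [ 0.7  1.1 -1.2]
```

View pics/w5c.png

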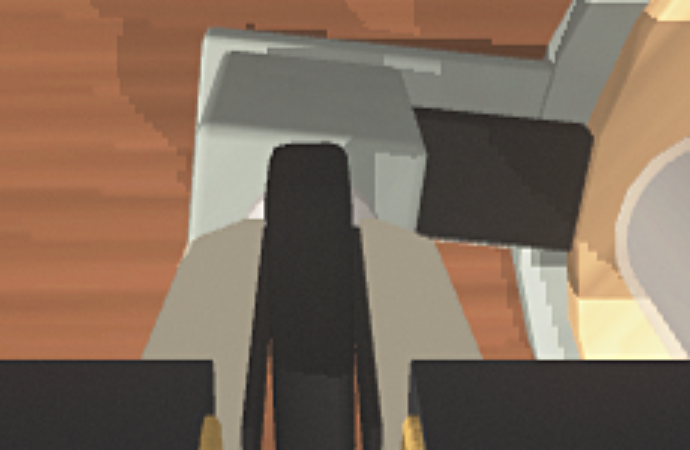

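Gripped at 14.6 mm, which matches the bar thickness. Turning anticlockwise means a negative turn about tool z.

```bash

python3 -m crank '[[[0,0,0],[0,0,-0.08]],[[0,0,0],[0,0,-0.08]],[[0,0,0],[0,0,-0.08]],[[0,0,0],[0,0,-0.08]],[[0,0,0],[0,0,-0.08]],[[0,0,0],[0,0,-0.08]],[[0,0,0],[0,0,0]]]'
python3 -c "
from h import *
togo([.5655,.1145,.086],84.2);print(ctrl.get_state()['ft_torque'])"
```

```text
time_s: 5.15
ee_pos: [0.5646, 0.1165, 0.0848]
tcp_rot: [[0.885, 0.466, -0.0], [0.466, -0.885, 0.001], [0.001, -0.001, -1.0]]
wrist_force: [-1.5, 4.7, 1.4]
opening: 0.15
t 5.15 tcp [0.5646 0.1165 0.0848] xyaw 27.77 op 13.9 F [-1.5  4.7  1.4] q6 1.20
shift tool mm [-0.1  2.2 -1.3]
turn az -0.9848 ; shift if turned first [-1.9  1.1 -1.2]
[0.76312061 0.14528254 0.03700805]
```

```bash

python3 -m crank '[[[0,0.5,0],[0,0,-0.1]],[[0,0.5,0],[0,0,-0.1]],[[0,0,0],[0,0,-0.1]],[[0,0,0],[0,0,-0.1]],[[0,0,0],[0,0,-0.1]],[[0,0,0],[0,0,-0.1]],[[0,0,0],[0,0,-0.1]],[[0,0,0],[0,0,-0.1]]]'
python3 -c "
from h import *
togo([.5655,.1145,.086],84.2);print(ctrl.get_state()['ft_torque'])"
python3 -m crank '[[[0,0,0],[0,0,-0.08]],[[0,0,0],[0,0,-0.08]],[[0,0,0],[0,0,0]],[[0,0,0],[0,0,0]]]'
python3 -c "
from h import *
togo([.5655,.1145,.086],84.2);print(ctrl.get_state()['ft_torque'])"
python3 -m crank '[[[0,0,0],[0,0,-0.03]],[[0,0,0],[0,0,0]],[[0,0,0],[0,0,0]]]'
python3 -c "
from h import *
togo([.5655,.1145,.086],84.2);print(ctrl.get_state()['ft_torque'])"
```

```text
time_s: 5.82
ee_pos: [0.5636, 0.1173, 0.0848]
tcp_rot: [[0.283, 0.959, -0.003], [0.959, -0.283, 0.004], [0.003, -0.004, -1.0]]
wrist_force: [-9.3, 12.2, 7.1]
opening: 0.155
t 5.82 tcp [0.5636 0.1173 0.0848] xyaw 73.54 op 14.4 F [-9.3 12.2  7.1] q6 0.40
shift tool mm [-2.1  2.7 -1.3]
turn az -0.1861 ; shift if turned first [-2.6  2.2 -1.2]
[ 1.95838878  1.58634101 -0.12767313]
time_s: 6.15
ee_pos: [0.5632, 0.1173, 0.0847]
tcp_rot: [[0.131, 0.991, -0.004], [0.991, -0.131, 0.003], [0.003, -0.004, -1.0]]
wrist_force: [-10.9, 12.4, 8.4]
opening: 0.15
t 6.15 tcp [0.5632 0.1173 0.0847] xyaw 82.48 op 14.0 F [-10.9  12.4   8.4] q6 0.24
shift tool mm [-2.5  2.6 -1.3]
turn az -0.0301 ; shift if turned first [-2.6  2.5 -1.3]
[1.91803416 1.70170004 0.11926163]
time_s: 6.4
ee_pos: [0.5632, 0.1173, 0.0847]
tcp_rot: [[0.102, 0.995, -0.004], [0.995, -0.102, 0.004], [0.003, -0.004, -1.0]]
wrist_force: [-10.7, 11.1, 7.4]
opening: 0.151
t 6.40 tcp [0.5632 0.1173 0.0847] xyaw 84.16 op 14.0 F [-10.7  11.1   7.4] q6 0.21
shift tool mm [-2.6  2.6 -1.3]
turn az -0.0008 ; shift if turned first [-2.6  2.6 -1.3]
[ 1.99856658  1.7354355  -0.1516256 ]
```

```bash

python3 -m crank '[[[1,-1,0],[0,0,-0.03]],[[0,0,0],[0,0,0]],[[0,0,0],[0,0,0]]]'
python3 -c "
from h import *
togo([.5655,.1145,.086],84.2);print(ctrl.get_state()['ft_torque'])"
python3 -m crank '[[[1,-1,0],[0,0,-0.03]],[[0,0,0],[0,0,0]],[[0,0,0],[0,0,0]]]'
python3 -c "
from h import *
togo([.5655,.1145,.086],84.2);print(ctrl.get_state()['ft_torque'])"
python3 -m crank '[[[0,0,0],[0,0,-0.03]],[[0,0,0],[0,0,0]],[[0,0,0],[0,0,0]]]'
python3 -c "
from h import *
togo([.5655,.1145,.086],84.2);print(ctrl.get_state()['ft_torque'])
f=grab('wrist','w6')"
```

```text
time_s: 6.65
ee_pos: [0.5632, 0.1173, 0.0847]
tcp_rot: [[0.073, 0.997, -0.002], [0.997, -0.073, 0.002], [0.002, -0.002, -1.0]]
wrist_force: [-6.0, 6.8, 4.8]
opening: 0.149
t 6.65 tcp [0.5632 0.1173 0.0847] xyaw 85.84 op 13.9 F [-6.   6.8  4.8] q6 0.19
shift tool mm [-2.7  2.5 -1.3]
turn az 0.0286 ; shift if turned first [-2.6  2.6 -1.3]
[ 1.18173501  0.98384335 -0.35236605]
time_s: 6.9
ee_pos: [0.5631, 0.1171, 0.0847]
tcp_rot: [[0.043, 0.999, -0.001], [0.999, -0.043, 0.0], [0.0, -0.001, -1.0]]
wrist_force: [-2.8, 2.7, 4.1]
opening: 0.154
t 6.90 tcp [0.5631 0.1171 0.0847] xyaw 87.56 op 14.3 F [-2.8  2.7  4.1] q6 0.16
shift tool mm [-2.5  2.5 -1.3]
turn az 0.0586 ; shift if turned first [-2.4  2.7 -1.3]
[ 0.32404753  0.49811592 -0.3540594 ]
time_s: 7.15
ee_pos: [0.5631, 0.1171, 0.0847]
tcp_rot: [[0.012, 1.0, -0.001], [1.0, -0.012, 0.0], [0.0, -0.001, -1.0]]
wrist_force: [-5.4, 3.3, 4.8]
opening: 0.161
t 7.15 tcp [0.5631 0.1171 0.0847] xyaw 89.30 op 15.0 F [-5.4  3.3  4.8] q6 0.13
shift tool mm [-2.6  2.4 -1.3]
turn az 0.0889 ; shift if turned first [-2.3  2.7 -1.3]
[ 0.42769009  0.73009132 -0.46116309]
```

View pics/w6.png

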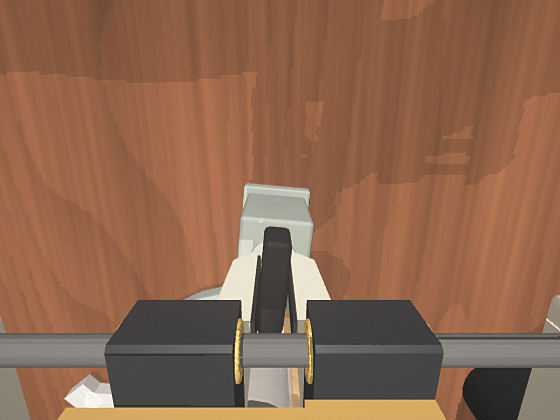

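The moment about z rose to -0.46 N m against 0.15 for normal turning, and the jaws are being pried open from 14 to 15 mm, so the bar is on its stop. Releasing, rising and checking.

```bash

python3 -m crank '[[[0,0,0],[0,0,0]],[[0,0,0],[0,0,0]],[[0,0,0],[0,0,0]],[[0,0,0],[0,0,0]],[[0,0,-20],[0,0,0]],[[0,0,-30],[0,0,0]],[[0,0,-30],[0,0,0]],[[0,0,-30],[0,0,0]]]' 50
python3 -m crank '[[[-15,0,-30],[0,0,0]],[[-15,0,-10],[0,0,0]],[[-15,0,0],[0,0,0]],[[-15,0,0],[0,0,0]],[[0,0,0],[0,0,0]],[[0,0,0],[0,0,0]]]'
python3 - <<'E'
from h import *
f=grab('wrist','w7');togo([.49,-.13,.25],52)
E
```

```text
time_s: 7.87
ee_pos: [0.563, 0.1167, 0.1955]
tcp_rot: [[0.01, 1.0, -0.001], [1.0, -0.01, -0.0], [-0.0, -0.001, -1.0]]
wrist_force: [0.3, -0.2, 0.2]
opening: 0.541
time_s: 8.37
ee_pos: [0.5628, 0.0564, 0.2345]
tcp_rot: [[0.012, 1.0, 0.0], [1.0, -0.012, 0.0], [0.0, 0.0, -1.0]]
wrist_force: [-0.4, 0.1, -0.9]
opening: 0.537
t 8.42 tcp [0.5627 0.057  0.2344] xyaw 89.37 op 50.5 F [-0.5 -0.1  0.1] q6 0.02
shift tool mm [-187.8  -70.7  -15.6]
turn az 0.6523 ; shift if turned first [-192.1   57.8  -15.6]
```

View pics/w7.png

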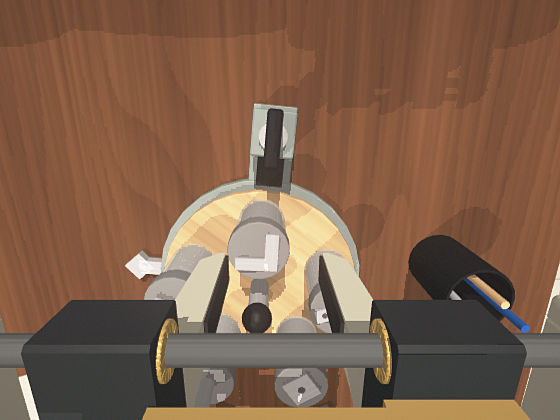

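The bar, (275,112)–(267,165), now lies along the radial housing. I'll measure its angle and its true axis, plus the housing and pointer.

```bash
python3 - <<'E'
from h import *
F=load('w7'); im=F['pixels'];cv2.imwrite('pics/w7c.png',cv2.resize(im[95:205,220:330],None,fx=5,fy=5,interpolation=cv2.INTER_CUBIC))
cv2.imwrite('pics/w7d.png',cv2.resize(im[230:300,110:210],None,fx=5,fy=5,interpolation=cv2.INTER_CUBIC))
E
```

```text
(no output)
```

View pics/w7c.png

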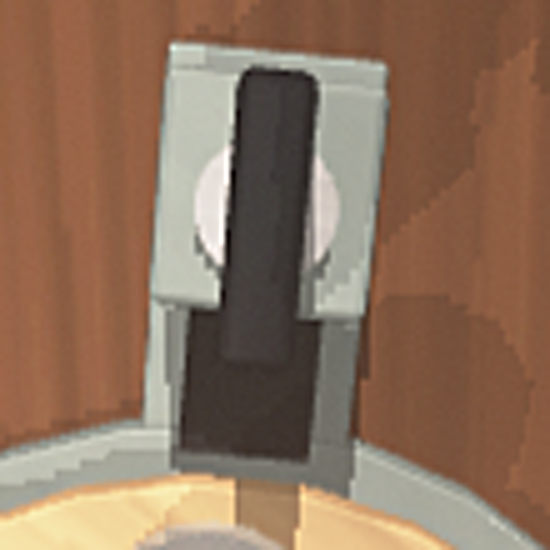

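View pics/w7d.png

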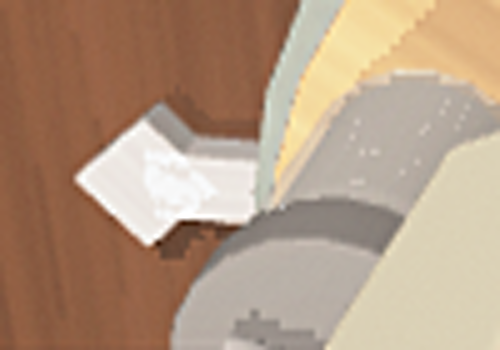

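```bash
python3 - <<'E'
from h import *
F=load('w7')
P=lambda x,y,z:onz(F,220+(x+.5)/5-.5,95+(y+.5)/5-.5,z)
Q=lambda x,y,z:onz(F,110+(x+.5)/5-.5,230+(y+.5)/5-.5,z)
def a(p,q): d=q-p; return np.degrees(np.arctan2(d[1],d[0]))
print('bar L',a(P(222,350,.109),P(237,85,.109)),'R', a(P(293,350,.109),P(318,85,.109)))
print('hous L',a(P(155,295,.074),P(170,75,.074)),'R',a(P(366,315,.074),P(385,90,.074)))
c=np.array([.545,-.069])
m=(P(237,75,.109)+P(318,75,.109)+P(222,360,.109)+P(291,360,.109))/4;print('knob',m,a(np.r_[c,0],m),np.hypot(*(m[:2]-c)))
for z in (.006,.012):
  t=Q(75,178,z);print('tip',t,a(np.r_[c,0],t),np.hypot(*(t[:2]-c)))
  e1,e2=Q(150,246,z),Q(148,118,z);m=(e1+e2)/2;print('head axis dir',a(m,t), a(np.r_[c,0],m))
b=onz(F,256.5,317,.102);print('ball',b)
E
```

```text
bar L 85.59920028071446 R 84.18437130609972
hous L 84.21235742296965 R 85.46800576732231
knob [0.56393594 0.11538155 0.109     ] 84.13629385248801 0.18535135707343287
tip [ 0.36626603 -0.05361289  0.006     ] 175.07956935792322 0.17939508325580986
head axis dir 175.17232869770228 175.0683331608854
tip [ 0.36928078 -0.05068372  0.012     ] 174.04920381967978 0.17667125387980817
head axis dir 175.1723286977022 173.91317166586546
ball [ 0.54437505 -0.06831781  0.102     ]
```

Bar angle 84.9° against housing 84.8° means the clamp is on its stop. Next is the screw at about (0.491,-0.135), with the tool's x aimed at the axis and the jaws tangential.

```bash

python3 -m crank '[[[0,0,0],[0,0,0.112]],[[0,0,0],[0,0,0.112]],[[0,0,0],[0,0,0.112]],[[0,0,0],[0,0,0.112]],[[0,0,0],[0,0,0.11]],[[0,0,0],[0,0,0.11]],[[-30,10,0],[0,0,0]],[[-30,10,0],[0,0,0]]]' 50
python3 -m crank '[[[-30,10,0],[0,0,0]],[[-30,10,0],[0,0,0]],[[-30,10,0],[0,0,0]],[[-30,10,0],[0,0,0]],[[-14,5,0],[0,0,0]],[[0,0,0],[0,0,0]],[[0,0,0],[0,0,0]]]'
python3 - <<'E'
from h import *
f=grab('wrist','w8');togo([.4911,-.1347,.145],51.1)
cv2.imwrite('pics/w8c.png',cv2.resize(f['pixels'][140:330,150:400],None,fx=3,fy=3))
E
```

```text
time_s: 9.08
ee_pos: [0.5405, -0.0008, 0.2341]
tcp_rot: [[0.625, 0.781, -0.001], [0.781, -0.625, 0.0], [-0.0, -0.001, -1.0]]
wrist_force: [0.5, -0.6, -0.8]
opening: 0.544
time_s: 9.67
ee_pos: [0.4917, -0.1347, 0.2345]
tcp_rot: [[0.628, 0.778, -0.0], [0.778, -0.628, 0.001], [0.0, -0.0, -1.0]]
wrist_force: [0.4, 0.2, 0.1]
opening: 0.54
t 9.72 tcp [ 0.492  -0.134   0.2345] xyaw 51.15 op 49.8 F [-0.3  0.4  0.6] q6 0.31
shift tool mm [-1.1 -0.2 89.5]
turn az 0.0009 ; shift if turned first [-1.1 -0.3 89.5]
```

View pics/w8.png

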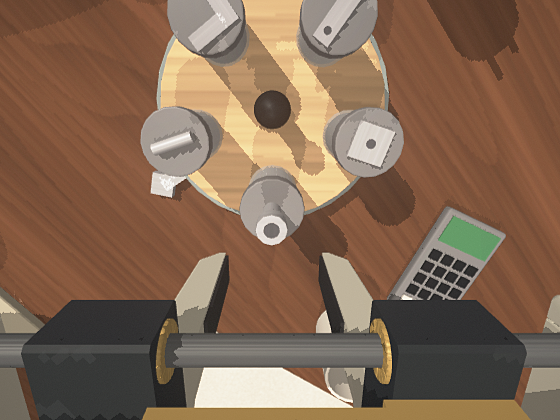

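The screw head at (271,230) lies under the jaw centre line (column ~274). Descending now.

```bash
python3 -c "
from h import *
F=load('w8');print(onz(F,271,230,.172),onz(F,272,109,.102))"
python3 -m crank '[[[-1,0,25],[0,0,0]],[[0,0,30],[0,0,0]],[[0,0,20],[0,0,0]],[[0,0,14],[0,0,0]],[[0,0,0],[0,0,0]],[[0,0,0],[0,0,0]]]' 50
python3 - <<'E'
from h import *
f=grab('wrist','w9');togo([.4911,-.1347,.145],51.1)
E
```

```text
[ 0.49066432 -0.13502558  0.172     ] [ 0.54466121 -0.06897827  0.102     ]
time_s: 10.22
ee_pos: [0.4909, -0.1341, 0.145]
tcp_rot: [[0.626, 0.78, -0.002], [0.78, -0.626, 0.001], [-0.0, -0.002, -1.0]]
wrist_force: [-0.7, -0.1, 0.4]
opening: 0.537
t 10.27 tcp [ 0.4917 -0.1347  0.1463] xyaw 51.24 op 50.2 F [-0.7  0.7  0.1] q6 0.31
shift tool mm [-0.4 -0.5  1.3]
turn az 0.0024 ; shift if turned first [-0.4 -0.4  1.3]
```

View pics/w9.png

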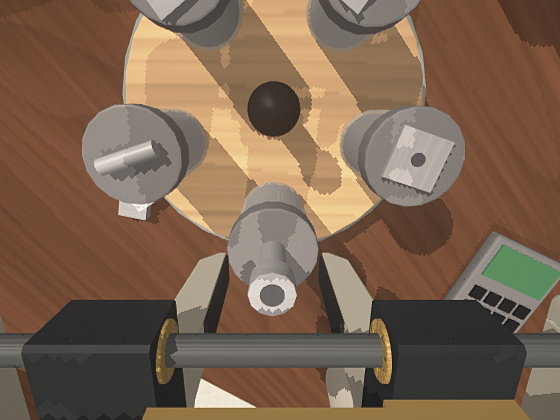

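The screw head at (272,295) is centred between the fingers. Closing.

```bash

python3 -m crank '[[[0,0,0],[0,0,0]],[[0,0,0],[0,0,0]],[[0,0,0],[0,0,0]],[[0,0,0],[0,0,0]],[[0,0,0],[0,0,0]],[[0,0,0],[0,0,0]]]' 0 15
python3 - <<'E'
from h import *
f=grab('wrist','w10');togo([.4599,-.0604,.145],-5.5)
E
```

```text
time_s: 10.77
ee_pos: [0.4914, -0.1358, 0.1463]
tcp_rot: [[0.627, 0.779, 0.001], [0.779, -0.627, -0.0], [0.0, 0.001, -1.0]]
wrist_force: [-0.2, 0.3, 3.7]
opening: 0.252
t 10.82 tcp [ 0.4914 -0.1358  0.1462] xyaw 51.14 op 23.3 F [-0.5  0.7  4.7] q6 0.31
shift tool mm [ 39.  -71.8   1.2]
turn az 0.9886 ; shift if turned first [-38.5 -72.1   1.2]
```

```bash

python3 -m crank '[[[0.3,-7,0],[0,0,0.082]],[[0.3,-7,0],[0,0,0.082]],[[0.3,-7,0],[0,0,0.082]],[[0,0,0],[0,0,0]]]'
python3 - <<'E'
from h import *
s=ctrl.get_state();togo([.4599,-.0604,.145],-5.5);c=np.array([.5447,-.0688]);d=s['ee_pos'][:2]-c;print(np.hypot(*d),np.degrees(np.arctan2(d[1],d[0])))
f=grab('wrist','w11')
E
```

```text
time_s: 11.15
ee_pos: [0.476, -0.1204, 0.1462]
tcp_rot: [[0.801, 0.599, -0.0], [0.599, -0.801, -0.0], [-0.0, 0.0, -1.0]]
wrist_force: [-1.7, -2.0, 4.1]
opening: 0.253
t 11.15 tcp [ 0.476  -0.1204  0.1462] xyaw 36.77 op 23.6 F [-1.7 -2.   4.1] q6 0.58
shift tool mm [ 23.1 -57.7   1.2]
turn az 0.7378 ; shift if turned first [-21.7 -58.2   1.2]
0.08596401172523462 -143.09908225537345
```

View pics/w11.png

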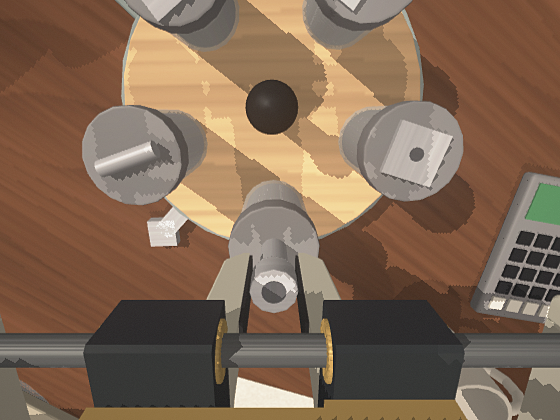

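The carousel turns with the gripped screw and forces are low. Continuing.

```bash

python3 -m crank '[[[0.3,-7,0],[0,0,0.082]],[[0.3,-7,0],[0,0,0.082]],[[0.3,-7,0],[0,0,0.082]],[[0.3,-7,0],[0,0,0.082]],[[0.3,-7,0],[0,0,0.082]],[[0,0,0],[0,0,0]]]'
python3 -m crank '[[[0.3,-7,0],[0,0,0.082]],[[0.3,-7,0],[0,0,0.082]],[[0.3,-7,0],[0,0,0.082]],[[0.2,-4,0],[0,0,0.05]],[[0,0,0],[0,0,0]],[[0,0,0],[0,0,0]]]'
python3 - <<'E'
from h import *
s=ctrl.get_state();togo([.4599,-.0604,.145],-5.5);c=np.array([.5447,-.0688]);d=s['ee_pos'][:2]-c;print(np.hypot(*d),np.degrees(np.arctan2(d[1],d[0])))
f=grab('wrist','w12')
E
```

```text
time_s: 11.7
ee_pos: [0.4608, -0.0887, 0.1462]
tcp_rot: [[0.973, 0.23, -0.001], [0.23, -0.973, -0.0], [-0.001, -0.0, -1.0]]
wrist_force: [-6.7, -2.0, 7.6]
opening: 0.256
time_s: 12.2
ee_pos: [0.4586, -0.0642, 0.1461]
tcp_rot: [[0.998, -0.059, -0.002], [-0.059, -0.998, 0.0], [-0.002, 0.0, -1.0]]
wrist_force: [-9.7, 1.0, 11.9]
opening: 0.253
t 12.20 tcp [ 0.4586 -0.0642  0.1461] xyaw -3.36 op 23.6 F [-9.7  1.  11.9] q6 1.38
shift tool mm [ 1.1 -3.8  1.1]
turn az 0.0374 ; shift if turned first [ 0.9 -3.9  1.1]
0.08624052623404366 176.91052252530253
```

View pics/w12.png

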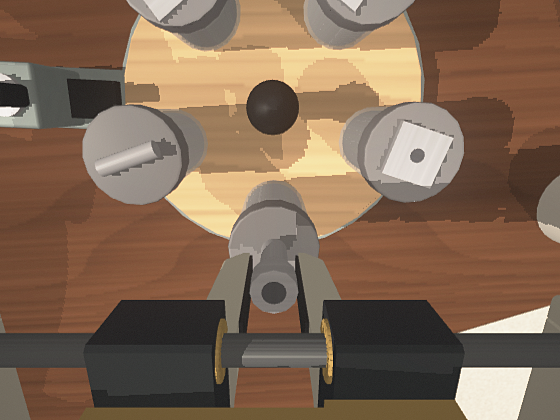

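```bash

python3 -m crank '[[[-1,-3.7,-0.5],[0,0,0.037]],[[0,0,0],[0,0,0]],[[0,0,0],[0,0,0]],[[0,0,0],[0,0,0]]]'
python3 - <<'E'
from h import *
s=ctrl.get_state();togo([.4599,-.0604,.145],-5.5);c=np.array([.5447,-.0688]);d=s['ee_pos'][:2]-c;print(np.hypot(*d),np.degrees(np.arctan2(d[1],d[0])))
for n in ['wrist','scene','side']:f=grab(n,n+'13')
f=load('side13')['pixels'];cv2.imwrite('pics/s13c.png',cv2.resize(f[150:290,240:400],None,fx=4.2,fy=4.2,interpolation=cv2.INTER_CUBIC))
f=load('scene13')['pixels'];cv2.imwrite('pics/c13c.png',cv2.resize(f[150:290,180:340],None,fx=4.2,fy=4.2,interpolation=cv2.INTER_CUBIC))
E
```

```text
time_s: 12.58
ee_pos: [0.4588, -0.0607, 0.1462]
tcp_rot: [[0.995, -0.095, -0.0], [-0.095, -0.995, -0.0], [-0.0, 0.0, -1.0]]
wrist_force: [-0.9, 0.7, 3.5]
opening: 0.249
t 12.58 tcp [ 0.4588 -0.0607  0.1462] xyaw -5.44 op 23.2 F [-0.9  0.7  3.5] q6 1.42
shift tool mm [ 1.1 -0.4  1.2]
turn az 0.001 ; shift if turned first [ 1.1 -0.4  1.2]
0.08630767987842337 174.62041616740174
```

View pics/s13c.png

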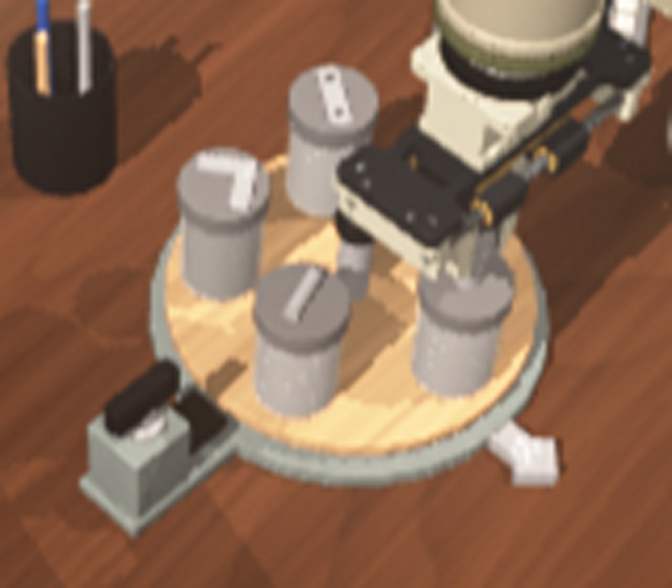

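View pics/wrist13.png

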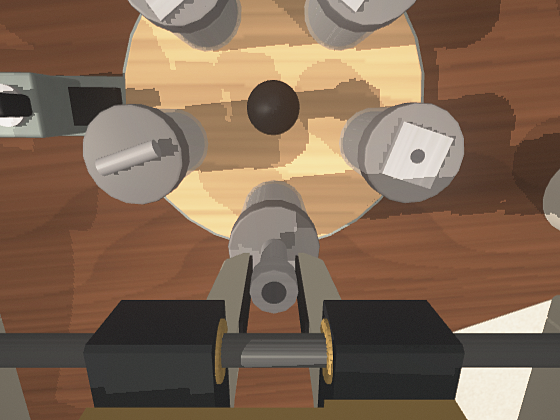

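View pics/c13c.png

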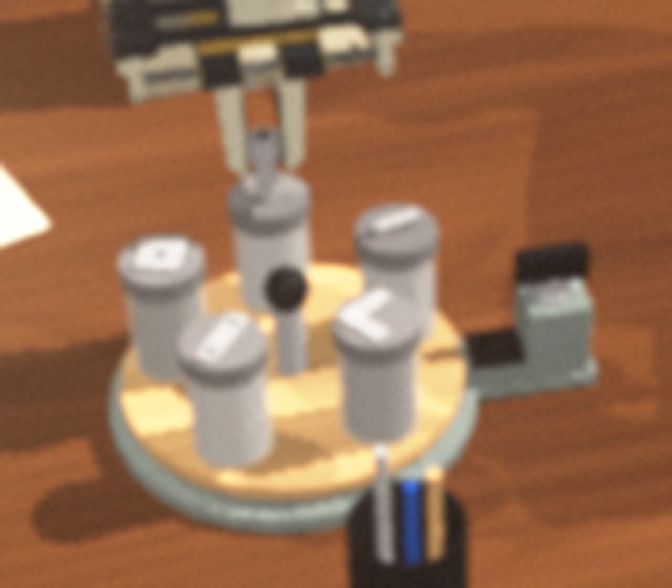

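```bash
python3 - <<'E'
from h import *
ang=lambda d:np.degrees(np.arctan2(d[1],d[0]))
F=load('wrist13');g=cv2.medianBlur(cv2.cvtColor(F['pixels'],cv2.COLOR_BGR2GRAY),3)
H=cv2.HoughCircles(g[90:215,60:490],cv2.HOUGH_GRADIENT,1,150,param1=120,param2=15,minRadius=45,maxRadius=54)[0]+[60,90,0];print(H)
H=H[np.argsort(H[:,0])]
A,B=[onz(F,u,v,.122) for u,v,r in (H[0],H[-1])];m=(A+B)/2
print(A,B,'screw dir',(ang(A-B)+90),'sep',np.linalg.norm(A-B))
d=np.array([np.cos(np.radians(ang(A-B)+90)),np.sin(np.radians(ang(A-B)+90))])
print('axis',m[:2]-d*.085*np.cos(np.radians(72)))
# head top: dark socket hex + outline
h=cv2.HoughCircles(g[265:320,240:310],cv2.HOUGH_GRADIENT,1,60,param1=100,param2=10,minRadius=17,maxRadius=30);print(h)
if h is not None: p=onz(F,h[0][0][0]+240,h[0][0][1]+265,.172);print('head',p,ang(p[:2]-[.5447,-.0688]))
b=onz(F,272.8,107,.102);print('ball',b)
S=load('side13');s=lambda p:(240+(p[0]+.5)/4.2-.5,150+(p[1]+.5)/4.2-.5)
L=[onz(S,*s(p),.122) for p in [(333,107),(223,188),(302,308),(465,292)]]
c=np.array([.5415,-.0628,0]) # side view ring centre
for i,l in enumerate(L): print('side lid',l,ang(l-c), np.hypot(*(l-c)[:2]))
C=load('scene13');q=lambda p:(180+(p[0]+.5)/4.2-.5,150+(p[1]+.5)/4.2-.5)
c=np.array([.5454,-.0697,0])
for p in [(161,265),(224,345),(375,318),(396,235),(269,203)]:
    l=onz(C,*q(p),.122);print('scene lid',l,ang(l-c),np.hypot(*(l-c)[:2]))
E
```

```text
[[136.5        149.5         53.40000153]
 [407.5        148.5         53.40000153]]
[0.52891155 0.01013601 0.122     ] [ 0.51481964 -0.14355627  0.122     ] screw dir 174.7612498397786 sep 0.1543369634031367
axis [ 0.54802232 -0.06910841]
[[[35.5 21.5 27.1]]]
head [ 0.4625246  -0.06294447  0.172     ] 175.92419514066881
ball [ 0.54464247 -0.06936     0.102     ]
side lid [ 0.60411706 -0.11675324  0.122     ] -40.7494394570039 0.0826549940943841
side lid [ 0.61488706 -0.01982982  0.122     ] 30.350172136671528 0.08504173590565924
side lid [0.52146745 0.02104557 0.122     ] 103.43731794893904 0.08620546881747204
side lid [ 0.45520772 -0.05102865  0.122     ] 172.23208564747225 0.08709146302862766
scene lid [ 0.51594375 -0.14808395  0.122     ] -110.59593737235436 0.08373598211191495
scene lid [ 0.61150053 -0.12491584  0.122     ] -39.87306081129182 0.08612821436541379
scene lid [ 0.61439982 -0.02588777  0.122     ] 32.41397625438567 0.08173424060181265
scene lid [0.53167232 0.01219406 0.122     ] 99.51586774024817 0.08303665144745992
scene lid [ 0.467907   -0.06237706  0.122     ] 174.6016859406124 0.07783822878587159
```

```bash
python3 - <<'E'
from h import *
togo([.4599,-.0604,.145],-5.5); print(np.abs(ctrl.get_state()['joint_velocities']).max())
print(order.hand_in())
E
```

```text
t 12.73 tcp [ 0.4588 -0.0607  0.1462] xyaw -5.49 op 23.7 F [-1.9 -1.1  3.6] q6 1.42
shift tool mm [ 1.1 -0.4  1.2]
turn az 0.0003 ; shift if turned first [ 1.1 -0.4  1.2]
0.0025163419129720054
the job is handed in; nothing more can be done
None
```

I loosened the clamp to its stop, turned the carousel about 57° clockwise by the cap screw until it faced the pointer, and handed in at 12.7 s with the gripper still holding the screw.

- **Clamp:** The bar finished at 84.9°, against 84.8° for the housing's radial direction. The twisting moment rose to about 0.46 N m, so it was against the stop. The last side and scene pictures, taken just before handing in, show it still loose.
- **Screw position:** I put the pointer at about 174.5°; separate readings ranged from 174.0° to 175.2°. The gripped screw is at 174.6° by the TCP. Jar directions give 174.8° (wrist), about 174.3° (side) and about 175.2° (scene).
- **Checks that disagreed:**
  - A rough circle fit on the screw head in the last wrist picture gave 175.9°. I did not rely on it because the head is partly hidden by the fingers.
  - The TCP came out about 1 mm beyond the 85 mm radius, which is within the calibration error.
  - The gripper hid the pointer at the end, so I did not see the two lined up in one picture.
- **Hold:** Wrist force was about 4 N at the end, the arm was still, and the jaws were closed to 23.7 mm on the 24 mm head. I did not touch the mug, calculator, pen pot or carton.

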